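Tighten the castor nut on the box dolly

TASK

An adjustable wrench lies loosely around a castor nut on the deck of the box dolly, its jaws too wide. Roll the wrench's worm until the jaws just fit the nut, then swing the handle to turn that nut about an eighth of a turn (45 degrees) clockwise as seen from above. Leave the wrench on the nut and let go.

Things in the scene. Friction and masses are not known exactly. Their poses are not given: they have to be found in the camera images.
- wrench: Loose 0.7 kg steel adjustable wrench, flat on the dolly's plywood deck (75 mm above the table), jaws around the nut. Origin: deck level between the jaws, within 3 mm of the nut's axis. x points out of the mouth, y to the fixed jaw, z up. Handle: 24 mm wide, 17 mm high, from x -66 to -204 mm, sides free. Head: 17 mm high, x -66 to -20, y -26 to +32 mm. Jaws reach x +16 mm.
- worm_top (a point): Top of the worm: dark knurled roller in the wrench's head, 22 mm in diameter and length, axis along wrench y; 23 mm above the deck, 6 above the head; at wrench x -43, y -5 mm. Axes as the wrench's. Press on it with a fingertip (5 N or more), drag towards the jaws (+x) to close them: 11 mm of drag moves the jaw 3 mm. Takes a few 20 mm strokes, lifting between; slips harmlessly at the nut.
- jaw (a joint): Opening between the wrench's jaw faces in metres, moved by the worm and staying where it is left: 0.036 to 0.040 at the start, when the wrench turns freely round the nut; 0.030 when the jaws fit the nut closely.
- nut (a joint): Turn in rad of the nut inside the jaws, 0 at the start, growing clockwise as seen from above; stays where left, turns against 0.08 N m of friction. Steel hexagon on an upright axis, 30 mm across flats, 16 mm high, its stud 24 mm above the deck. Bare nuts at the deck's other corners and a small flat spanner on the deck are bystanders.
Things that resemble listed ones, but are neither listed nor needed, are in the scene too. There is more than one size of the wrench; the job needs the middle-sized.

How it is judged:
By the outcome, as a careful person would: the job done as asked, in the order asked, and still so for the second after the job is handed in, with the robot touching nothing.
It also fails if it takes over 48 s, if anything falls off the work surface, if the arm or the gripper's body presses on something with over 40 N, if the wrist force passes 120 N, or if a joint passes its speed limit or range.

ROBOT

A 7-joint arm with a two-finger parallel gripper is mounted at the origin on the work surface. World frame = base frame: x ahead of the robot, y to its left, z up, the work surface at z = 0. Lengths are in m, angles in rad, forces in N, time in s.
With the tool pointing down it reaches from about 0.425 to 0.975 m from the base axis. Payload 16.7 kg.
Tool frame: the origin (TCP) lies at the very end of the fingers, on their centre line; the grasp point (between the pads) lies 19 mm behind it (arm.grasp_offset is the distance from the TCP to the grasp point, in m); z points along the fingers, y is the direction in which the jaws open and shut (so a half turn about z gives the same grasp; the last joint's range is limited). The gripper opens to 85 mm and grips with 20 to 120 N. Pads are 22 mm wide; open, the fingers measure 114 mm over their backs; the gripper's body (76 mm by 85 mm) begins 54 mm behind the grasp point. The pads swing forward as they close: fully open they stand 13 mm farther back than shut.
Start: joints at [-1.306, 0.426, 0.074, 1.606, -0.034, 1.111, -0.067], TCP at [0.272, 0.618, 0.231] pointing down, gripper open.
Joint ranges: [-2.85, 2.85], [-0.5, 2.14], [-1.23, 1.37], [0.21, 2.46], [-1.02, 4.16], [0.16, 2.05], [-2.73, 2.73]. Speed limits (rad/s): [1.89, 1.89, 2.39, 2.39, 3.01, 3.01, 3.01].

INTERFACE

Orientations are given as a unit quaternion [w, x, y, z].
In Python, from plant import arm gives the robot as it stands.
- The arm moves only by the tool carry_out, never from a script. Its argument "steps" is text: rows parted by semicolons, each of 4 numbers parted by spaces: the shift along the world's x, y, z in cm, then the turn about the world's z in rad. In form: dx dy dz twist; .... A call has 1 to 20 rows; each row shifts and turns the commanded pose from where the row before left it; what a row does not reach is not made up. A row lasts 1/10 s, in which the tool goes at most 50 mm and 8.59 degrees, less where a joint would pass 70% of its speed; a pose out of reach is approached as far as the arm can. A call is refused whole if a number of a shift passes 5 or a number of a turn 0.15, either way. A call with a gripper value outside its range is refused whole. "hand" is the finger opening in cm, from 0 to 8.54, set as the call begins (left out, the last holds). The fingers move at their own pace and stop on an object; "grip_force" is the grip in N (left out, the last holds). Time passes only in rows, so rows that do not move let the fingers close. It gives the time, the measured TCP pose, the force and the opening at its end, in the units of the state.
- arm.read_state(): the state, without advancing time (a new reading comes with each control period).
- arm.get_image(name): name is "scene" or "top"; returns a dict with "color" (400x640x3 uint8, blue, green, red), "K" (3x3 intrinsics, pixels), "cam_to_world" (4x4, takes a point from camera to world coordinates). Camera axes: x right, y up, looking along -z (the intrinsics and any distortion apply to the point x, -y, -z); pixel columns grow to the right and rows downward; lengths in m; the calibration is good to about 2 mm. A picture is of the moment at which its call begins. There is no depth.
- arm.job_done(): hands the job in, once; it reports no verdict.
The state is a dict: "time_s": time; "joint_pos": joint angles; "qd": joint speeds; "tau": joint torques, N m; "tcp_pos": TCP position; "tcp_rot": TCP orientation; "wrist_force": force on the tool from outside, world axes, zero at the start; "ft_torque": the same for the moment, N m; "gripper_width": finger opening in m.
Only numpy, scipy, OpenCV 4.12 (cv2) and the standard library are available. Lean on these libraries where they do the work, as an engineer would, in place of code of your own. Each camera call takes 0.05 s, during which the arm holds its last target.

## Working session

There is one attempt and no reset: what is moved stays moved. The work goes in short steps, Python scripts to look and compute and a tool call to move; the robot and the scene stay as the last step left them, time stands still between calls to the robot, and variables do not carry over. Pictures are saved under pics/ and viewed, and the job is handed in when it is done.

Besides the shell and the picture viewer there is one more tool, called after ">>>" as name(argument=value, ...), one argument or row to a line, values as JSON. carry_out: Moves the arm, as the interface text tells. Its arguments: {"type":"object","properties":{"steps":{"type":"string"},"hand":{"type":"number"},"grip_force":{"type":"number"}},"required":["steps"]}

```bash
ls; mkdir -p pics; python3 - <<'E'
from plant import arm
import cv2,numpy as np
for n in ["scene","top"]:
    d=arm.get_image(n); cv2.imwrite(f"pics/{n}0.png",d["color"]); print(n,d["K"],d["cam_to_world"])
    np.savez(f"pics/{n}0.npz",**d)
print(arm.read_state())
E
```

```text
pics
scene [[479.32505137   0.         316.6317206 ]
 [  0.         479.32505137 207.05438287]
 [  0.           0.           1.        ]] [[-0.82627922 -0.46912057  0.31175077  0.88497337]
 [ 0.56319274 -0.6966965   0.44432863  0.62280162]
 [ 0.00875197  0.54271528  0.83987114  1.14332364]
 [ 0.          0.          0.          1.        ]]
top [[475.3510808    0.         318.91752603]
 [  0.         475.3510808  200.81556761]
 [  0.           0.           1.        ]] [[-0.02577139  0.99388006 -0.10741632  0.38630177]
 [-0.99927804 -0.02861268 -0.02499423  0.06016682]
 [-0.02791474  0.10669464  0.99389991  1.22315963]
 [ 0.          0.          0.          1.        ]]
{'time_s': 0.1, 'joint_pos': array([-1.30553035,  0.42665715,  0.07386971,  1.60652776, -0.03413013,
        1.11081988, -0.06706558]), 'qd': array([ 5.41014468e-05, -3.08518062e-04, -1.36703429e-03, -7.20268233e-04,
       -3.05844930e-04,  6.78809985e-04,  2.07191929e-03]), 'tau': array([ 9.57998011e-03, -9.51530313e+01,  3.77242282e+00, -4.64403033e+01,
        1.98460504e-02,  6.50434071e-03, -2.62532984e-05]), 'tcp_pos': array([0.27188556, 0.61742068, 0.23069606]), 'tcp_rot': array([-8.93196760e-05,  2.05912036e-01,  9.78570335e-01, -5.69278567e-04]), 'wrist_force': array([ 0.02933564,  0.84197675, -0.30712347]), 'ft_torque': array([-0.00747217, -0.01073947, -0.02361665]), 'gripper_width': 0.08504541946316865}
```

View pics/scene0.png

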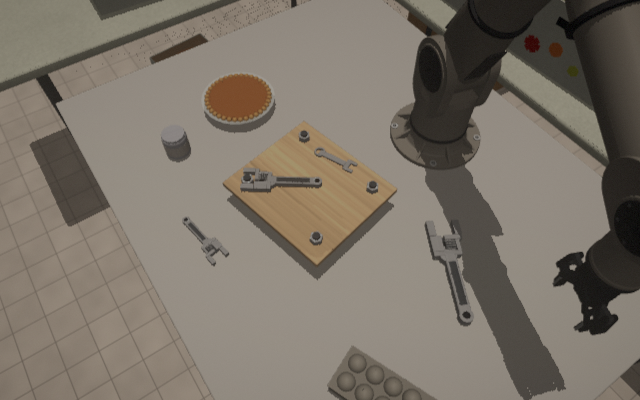

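View pics/top0.png

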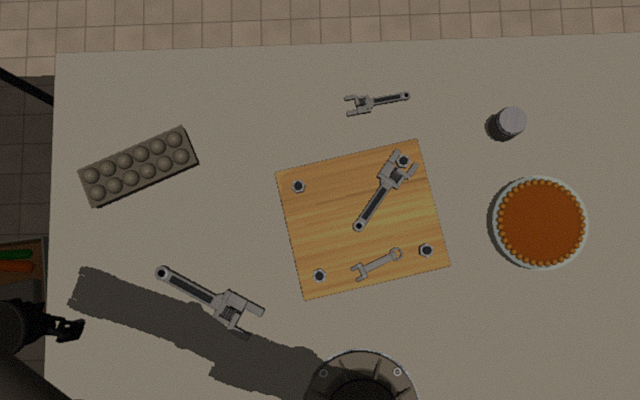

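The wrench on the deck is the middle-sized one. Its nut is at about (403,160) in the top view and (248,178) in the scene view. I'll enlarge both.

```bash
python3 - <<'E'
import cv2
a=cv2.imread("pics/top0.png")[135:240,340:440]; cv2.imwrite("pics/t0z.png",cv2.resize(a,None,fx=5.5,fy=5.5,interpolation=cv2.INTER_CUBIC))
a=cv2.imread("pics/scene0.png")[150:210,225:335]; cv2.imwrite("pics/s0z.png",cv2.resize(a,None,fx=7,fy=7,interpolation=cv2.INTER_CUBIC))
E
```

```text
(no output)
```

View pics/t0z.png

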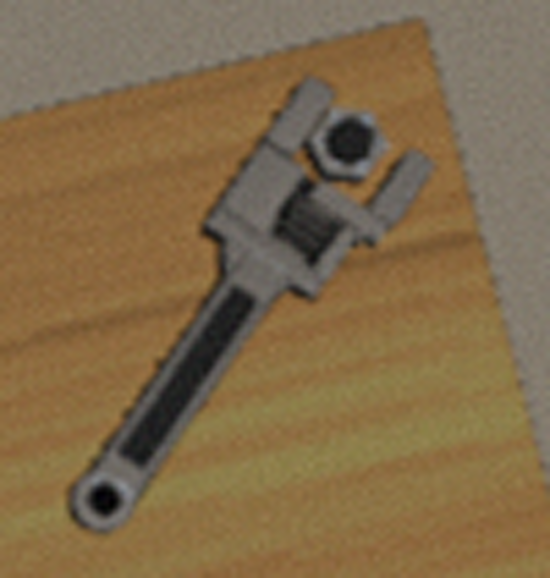

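View pics/s0z.png

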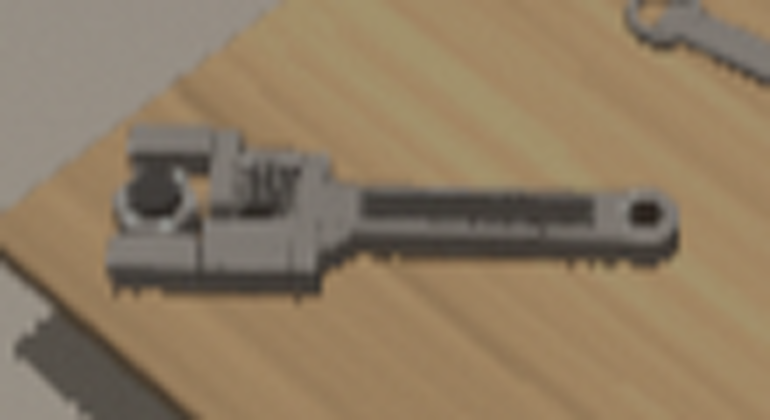

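```bash
cat > h.py <<'E'
import numpy as np
def ray(n,u,v,z,k=0):
    d=np.load(f"pics/{n}{k}.npz");K=d["K"];T=d["cam_to_world"]
    r=T[:3,:3]@np.array([(u-K[0,2])/K[0,0],-(v-K[1,2])/K[1,1],-1]);o=T[:3,3]
    return (o+r*(z-o[2])/r[2])
def t(u,v,z,k=0): return ray("top",340+(u+.5)/5.5-.5,135+(v+.5)/5.5-.5,z,k)
def s(u,v,z,k=0): return ray("scene",225+(u+.5)/7-.5,150+(v+.5)/7-.5,z,k)
E
python3 - <<'E'
from h import *
np.set_printoptions(precision=4,suppress=True)
P={'stud':((352,138),(156,188),.099),'hole':((103,498),(645,211),.092),'worm':((310,220),(264,185),.097),
'handstripT':((240,297),(360,202),.092),'handstripB':((138,456),(594,207),.092)}
for k,(a,b,z) in P.items(): print(k,t(*a,z),s(*b,z))
for f,k in((t,0),(s,1)):
  n=f(*P['stud'][k],.099)[:2];h=f(*P['hole'][k],.092)[:2];d=n-h;L=np.linalg.norm(d);th=np.arctan2(d[1],d[0]);print(L,th)
  R=np.array([[np.cos(th),-np.sin(th)],[np.sin(th),np.cos(th)]])
  print('worm pred',n+R@[-.043,-.005], 'local worm',R.T@(f(*P['worm'][k],.097)[:2]-n))
  th2=np.arctan2(*(f(*P['handstripT'][k],.092)-f(*P['handstripB'][k],.092))[1::-1]);print('strip',th2)
E
```

```text
stud [ 0.6008 -0.1164  0.099 ] [ 0.5982 -0.1164  0.099 ]
hole [ 0.4478 -0.0035  0.092 ] [ 0.4448 -0.0062  0.092 ]
worm [ 0.5657 -0.097   0.097 ] [ 0.5623 -0.0958  0.097 ]
handstripT [ 0.5335 -0.066   0.092 ] [ 0.5341 -0.0714  0.092 ]
handstripB [ 0.4655 -0.0192  0.092 ] [ 0.4602 -0.0188  0.092 ]
0.1902059687242767 -0.6358701000859408
worm pred [ 0.5632 -0.0949] local worm [-0.0398 -0.0052]
strip -0.6020728808803526
0.18885111593868173 -0.6229266752045899
worm pred [ 0.5604 -0.0954] local worm [-0.0412 -0.0042]
strip -0.6182945774706652
```

>>> carry_out(
  steps="0 0 0 0;1.4 -3.5 0 -0.01;1.4 -3.5 0 -0.01;1.4 -3.5 0 -0.01;1.4 -3.5 0 -0.01;1.4 -3.5 0 -0.01;1.4 -3.5 0 -0.01;1.4 -3.5 0 -0.01;1.4 -3.5 0 -0.01;1.4 -3.5 0 -0.01;1.4 -3.5 0 -0.01;1.4 -3.5 0 -0.01;1.4 -3.5 0 -0.01;1.4 -3.5 0 -0.01;1.4 -3.5 0 -0.01;1.4 -3.5 0 -0.01;1.4 -3.5 0 -0.01;1.4 -3.5 0 -0.01;1.4 -3.5 0 -0.01;1.4 -3.5 0 -0.01",
  hand=0,
  grip_force=20,
)

```text
time_s: 2.1
tcp_pos: [0.5384, -0.0487, 0.2314]
tcp_rot: [0.0, 0.298, 0.955, 0.0]
wrist_force: [-0.5, 1.5, 0.5]
gripper_width: 0.0
```

>>> carry_out(
  steps="0.8 -2.0 -2 -0.02;0.75 -2.1 -2 0;0 0 -3 0;0 0 -3 0;0 0 -1.5 0;0 0 0 0;0 0 0 0",
)

```text
time_s: 2.8
tcp_pos: [0.5539, -0.0883, 0.1171]
tcp_rot: [0.0, 0.307, 0.952, 0.0]
wrist_force: [0.6, -0.1, 0.1]
gripper_width: 0.0001
```

```bash
python3 - <<'E'
from plant import arm
import cv2,numpy as np
for n,(r,c) in {"top":((135,240),(340,440)),"scene":((130,210),(225,335))}.items():
    d=arm.get_image(n); np.savez(f"pics/{n}1.npz",**d)
    cv2.imwrite(f"pics/{n}1z.png",cv2.resize(d["color"][r[0]:r[1],c[0]:c[1]],None,fx=5.5,fy=5.5,interpolation=cv2.INTER_CUBIC))
print(arm.read_state())
E
```

```text
{'time_s': 2.9, 'joint_pos': array([-0.34670693,  0.4085623 ,  0.48737363,  1.98894648, -0.26216817,
        0.80269729,  1.23605857]), 'qd': array([-0.00262699, -0.00538681, -0.00039975,  0.00242116, -0.0013205 ,
       -0.00385401, -0.0001969 ]), 'tau': array([ 1.25909331e-01, -7.35860825e+01,  1.04792485e+01, -3.56197786e+01,
        2.07978155e-02,  1.98356865e-02, -7.57623202e-03]), 'tcp_pos': array([ 0.55439912, -0.08824121,  0.11771807]), 'tcp_rot': array([9.17676446e-04, 3.07289393e-01, 9.51615598e-01, 3.76060937e-04]), 'wrist_force': array([ 0.22150572, -0.90059976, -0.10171733]), 'ft_torque': array([ 0.00459471, -0.02396151, -0.04894262]), 'gripper_width': -0.00013388745291876194}
```

View pics/top1z.png

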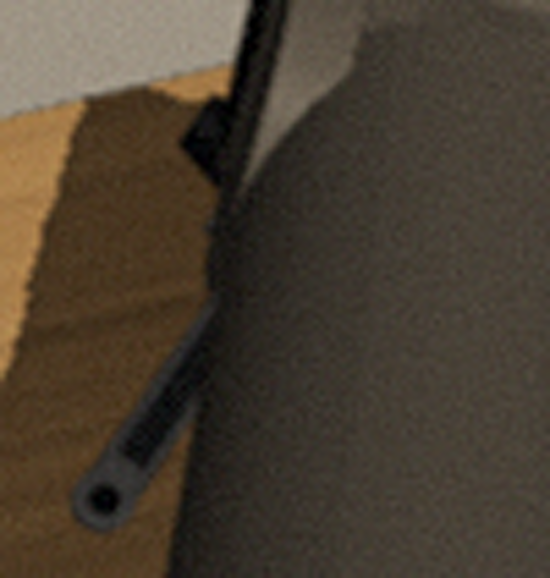

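View pics/scene1z.png

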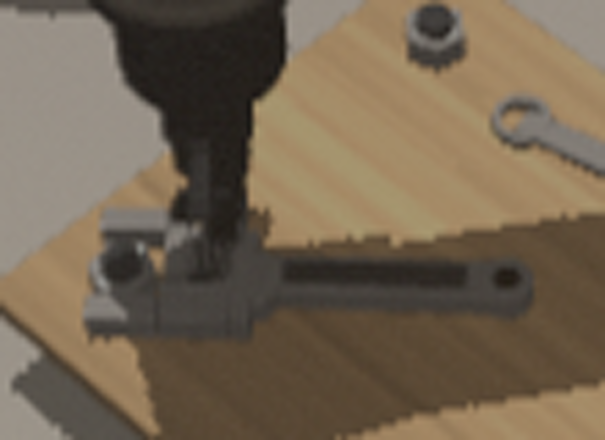

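The tip sits over the rear of the worm, at about (225,270) in the scene crop. The jaws and nut, at about (120,262), stay visible. Next I press down gently.

>>> carry_out(
  steps="0 0 -0.8 0;0 0 -0.7 0;0 0 -0.3 0;0 0 -0.2 0;0 0 0 0",
)

```text
time_s: 3.4
tcp_pos: [0.5535, -0.0882, 0.0966]
tcp_rot: [-0.0, 0.307, 0.952, 0.0]
wrist_force: [-6.1, 2.9, 15.2]
gripper_width: 0.0
```

>>> carry_out(
  steps="0.27 -0.2 0 0;0.27 -0.2 0 0;0.27 -0.2 0 0;0.27 -0.2 0 0;0.27 -0.2 0 0;0.27 -0.2 0 0;0 0 0 0",
)

```text
time_s: 4.1
tcp_pos: [0.571, -0.101, 0.0972]
tcp_rot: [0.001, 0.308, 0.952, 0.0]
wrist_force: [1.3, -2.3, 11.9]
gripper_width: 0.0
```

```bash
cat > look.py <<'E'
import sys
from plant import arm
import cv2,numpy as np
k=sys.argv[1]
for n,(r,c) in {"top":((135,240),(340,440)),"scene":((150,210),(225,335))}.items():
    if n not in sys.argv[2:]: continue
    f=5.5 if n=="top" else 7
    d=arm.get_image(n); np.savez(f"pics/{n}{k}.npz",**d)
    cv2.imwrite(f"pics/{n}{k}z.png",cv2.resize(d["color"][r[0]:r[1],c[0]:c[1]],None,fx=f,fy=f,interpolation=cv2.INTER_CUBIC))
E
python3 look.py 2 scene
```

```text
(no output)
```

View pics/scene2z.png

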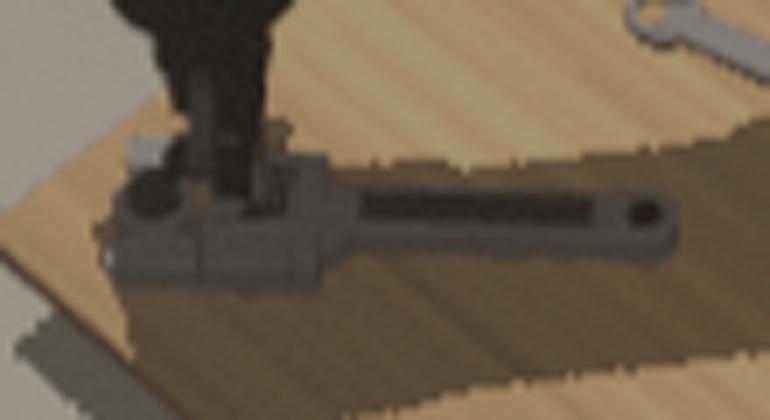

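>>> carry_out(
  steps="0 0 1.2 0;-0.54 0.4 0 0;-0.54 0.4 0 0;-0.54 0.4 0 0;0 0 0 0;0 0 -0.7 0;0 0 -0.3 0;0 0 -0.2 0;0 0 0 0;0.27 -0.2 0 0;0.27 -0.2 0 0;0.27 -0.2 0 0;0.27 -0.2 0 0;0.27 -0.2 0 0;0.27 -0.2 0 0;0 0 0 0",
)

```text
time_s: 5.75
tcp_pos: [0.5655, -0.0976, 0.0969]
tcp_rot: [-0.005, 0.307, 0.952, 0.001]
wrist_force: [-41.8, 20.4, 64.0]
gripper_width: -0.0001
```

```bash
python3 look.py 3 scene
```

```text
(no output)
```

View pics/scene3z.png

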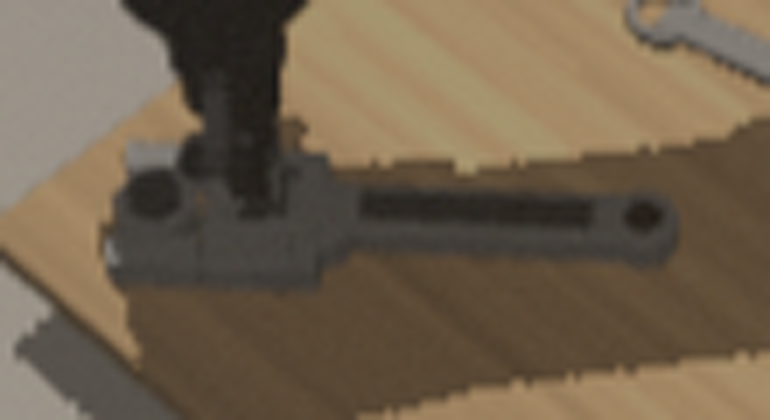

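The force rose to 64 N, probably because the jaws have met the nut. I'll lift off and look.

>>> carry_out(
  steps="0 0 0.3 0;0 0 1 0;0 0 3 0;0 0 4 0;-0.5 4 1 0;-0.5 4 0 0;-0.5 4 0 0;-0.5 4 0 0;-0.5 4 0 0;0 0 0 0",
)

```text
time_s: 6.8
tcp_pos: [0.5442, 0.1053, 0.1892]
tcp_rot: [-0.0, 0.304, 0.953, 0.001]
wrist_force: [-0.2, -0.6, 0.0]
gripper_width: 0.0001
```

```bash
python3 look.py 4 scene top
```

```text
(no output)
```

View pics/scene4z.png

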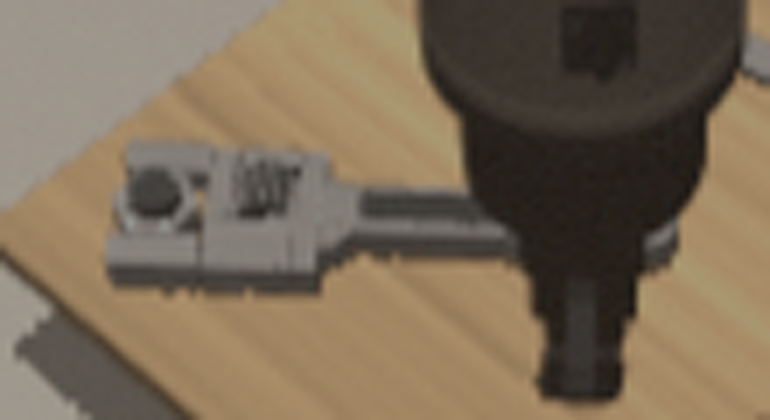

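View pics/top4z.png

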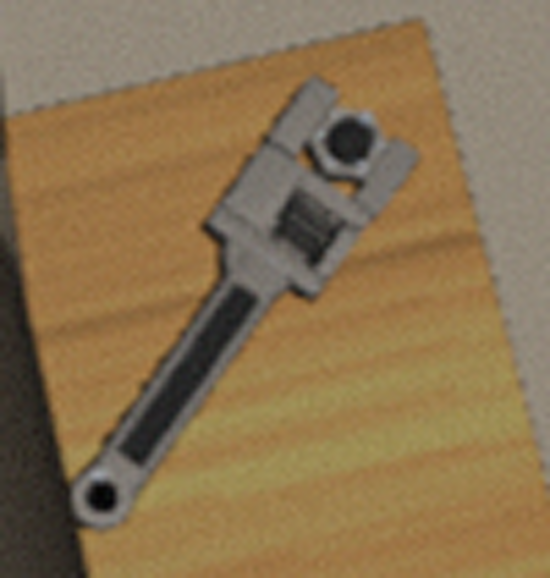

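The moving jaw has closed by about 8–9 mm and now reads about 30 mm. I'll make one lighter stroke to confirm it is at the stop.

>>> carry_out(
  steps="0.3 -4 0 0;0.3 -4 0 0;0.3 -4 0 0;0.2 -4 0 0;0.1 -3.6 -2 0;0 0 -3 0;0 0 -2 0;0 0 -0.8 0;0 0 0 0;0 0 -0.8 0;0 0 -0.3 0;0 0 -0.1 0;0 0 0 0",
)

```text
time_s: 8.2
tcp_pos: [0.5569, -0.0962, 0.0996]
tcp_rot: [0.0, 0.307, 0.952, 0.0]
wrist_force: [0.6, 0.3, -0.1]
gripper_width: -0.0001
```

>>> carry_out(
  steps="-0.5 0.5 0 0;0 0 -0.2 0;0 0 -0.2 0;0 0 0 0;0.25 -0.18 0 0;0.25 -0.18 0 0;0.25 -0.18 0 0;0 0 0 0",
)

```text
time_s: 9.0
tcp_pos: [0.5549, -0.093, 0.0964]
tcp_rot: [-0.005, 0.307, 0.952, 0.002]
wrist_force: [-45.9, 25.2, 71.5]
gripper_width: 0.0001
```

The tip stuck after about 3 mm, so the jaws are at the nut. I'll lift and move to the handle, opening the hand on the way.

>>> carry_out(
  steps="0 0 0.3 0;0 0 1 0;0 0 3 0;0 0 4 0;-0.5 4 1 0;-0.5 4 0 0;-0.5 4 0 0;-0.5 4 0 0;-0.5 4 0 0;0 0 0 0",
)

```text
time_s: 10.0
tcp_pos: [0.5337, 0.109, 0.1884]
tcp_rot: [-0.0, 0.304, 0.953, 0.001]
wrist_force: [-0.8, -0.6, -0.4]
gripper_width: 0.0001
```

```bash
python3 look.py 5 scene top; python3 - <<'E'
import cv2,numpy as np
a=cv2.imread("pics/top4z.png");b=cv2.imread("pics/top5z.png")
cv2.imwrite("pics/cmp5.png",cv2.resize(np.hstack([a[60:320,180:460],b[60:320,180:460]]),None,fx=1.4,fy=1.4))
E
```

```text
(no output)
```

View pics/cmp5.png

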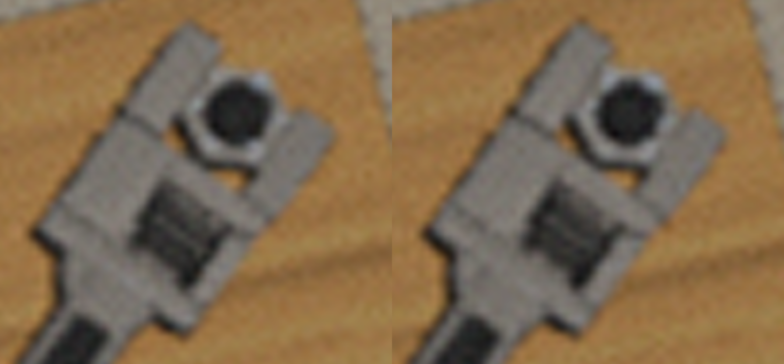

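View pics/top5z.png

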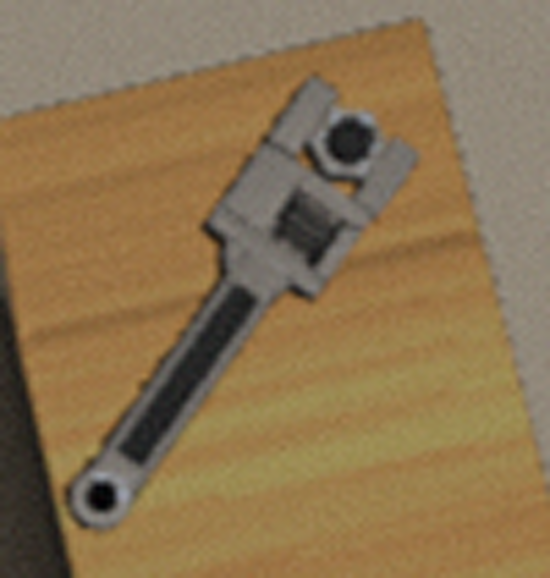

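The jaws are snug on the nut, unchanged since the last stroke. Next I move to the handle, about 0.14 m from the nut.

>>> carry_out(
  steps="-1.2 -3.6 0 0;-1.2 -3.6 0 0;-1.2 -3.6 0 -0.01;-1.1 -3.5 0 0;0 0 -3 0;0 0 -2.4 0;0 0 0 0;0 0 0 0",
  hand=5.5,
)

```text
time_s: 10.9
tcp_pos: [0.4872, -0.0408, 0.1348]
tcp_rot: [-0.0, 0.313, 0.95, -0.0]
wrist_force: [-0.1, 0.7, -0.1]
gripper_width: 0.055
```

```bash
python3 look.py 6 scene
```

```text
(no output)
```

View pics/scene6z.png

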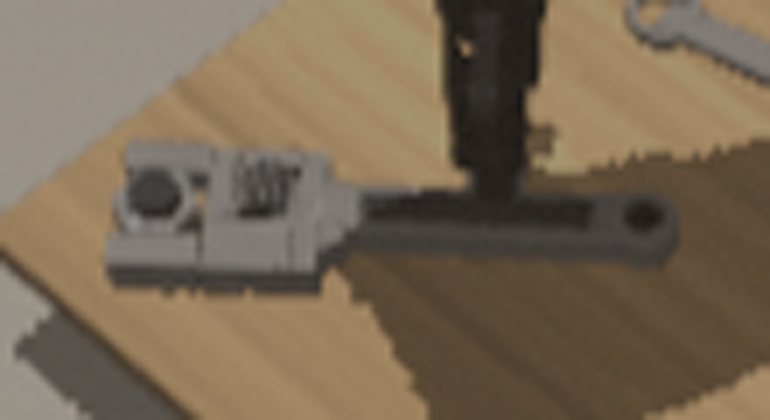

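>>> carry_out(
  steps="0 0.7 -1.5 0;0 0 -1.5 0;0 0 -1 0;0 0 -0.8 0;0 0 -0.6 0;0 0 0 0;0 0 0 0",
)

```text
time_s: 11.65
tcp_pos: [0.4874, -0.0328, 0.0806]
tcp_rot: [0.0, 0.312, 0.95, -0.0]
wrist_force: [0.2, 0.4, 0.2]
gripper_width: 0.055
```

>>> carry_out(
  steps="0 0 0 0;0 0 0 0;0 0 0 0;0 0 0 0;0 0 0 0",
  hand=1.8,
  grip_force=20,
)

```text
time_s: 12.15
tcp_pos: [0.4875, -0.0327, 0.0807]
tcp_rot: [0.0, 0.312, 0.95, 0.0]
wrist_force: [-2.0, 0.4, 5.7]
gripper_width: 0.0237
```

```bash
python3 -c "
import numpy as np
C=np.array([.5995,-.1164]);p=np.array([.4875,-.0327])-C;r=np.hypot(*p);a=np.arctan2(p[1],p[0])
q=[r*np.array([np.cos(a-.04*i),np.sin(a-.04*i)])*100 for i in range(22)]
print('; '.join('%.2f %.2f 0 -0.04'%tuple(q[i+1]-q[i]) for i in range(21)))"
```

```text
0.34 0.44 0 -0.04; 0.36 0.43 0 -0.04; 0.38 0.41 0 -0.04; 0.39 0.40 0 -0.04; 0.41 0.38 0 -0.04; 0.42 0.36 0 -0.04; 0.44 0.35 0 -0.04; 0.45 0.33 0 -0.04; 0.47 0.31 0 -0.04; 0.48 0.29 0 -0.04; 0.49 0.27 0 -0.04; 0.50 0.25 0 -0.04; 0.51 0.23 0 -0.04; 0.52 0.21 0 -0.04; 0.53 0.19 0 -0.04; 0.53 0.17 0 -0.04; 0.54 0.15 0 -0.04; 0.54 0.13 0 -0.04; 0.55 0.11 0 -0.04; 0.55 0.08 0 -0.04; 0.56 0.06 0 -0.04
```

>>> carry_out(
  steps="0.34 0.44 0 -0.04; 0.36 0.43 0 -0.04; 0.38 0.41 0 -0.04; 0.39 0.40 0 -0.04; 0.41 0.38 0 -0.04; 0 0 0 0",
)

```text
time_s: 12.75
tcp_pos: [0.5062, -0.0122, 0.0807]
tcp_rot: [-0.0, 0.406, 0.914, -0.0]
wrist_force: [-2.9, -0.2, 8.0]
gripper_width: 0.0237
```

>>> carry_out(
  steps="0.42 0.36 0 -0.04; 0.44 0.35 0 -0.04; 0.45 0.33 0 -0.04; 0.47 0.31 0 -0.04; 0.48 0.29 0 -0.04; 0.49 0.27 0 -0.04; 0.50 0.25 0 -0.04; 0.51 0.23 0 -0.04; 0.52 0.21 0 -0.04; 0.53 0.19 0 -0.04;0.53 0.17 0 -0.04; 0.54 0.15 0 -0.04; 0.54 0.13 0 -0.04; 0.55 0.11 0 -0.04; 0.55 0.08 0 -0.04;0 0 0 0;0 0 0 0",
)

```text
time_s: 14.45
tcp_pos: [0.5811, 0.0224, 0.0807]
tcp_rot: [-0.0, 0.658, 0.753, 0.0]
wrist_force: [-3.6, 1.1, 8.6]
gripper_width: 0.0237
```

```bash
python3 look.py 7 scene top
```

```text
(no output)
```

View pics/scene7z.png

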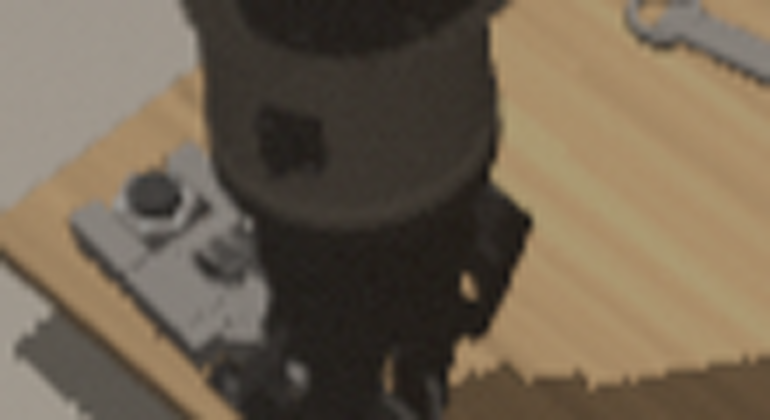

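View pics/top7z.png

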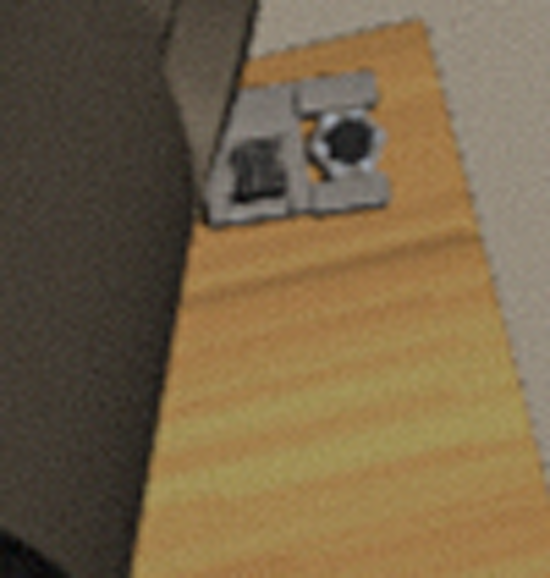

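```bash
python3 - <<'E'
import cv2,numpy as np
o=[]
for k in (0,5,7):
    d=np.load(f"pics/top{k}.npz")["color"][145:178,385:425]
    o.append(cv2.resize(d,None,fx=6.6,fy=12*.55,interpolation=cv2.INTER_LANCZOS4))
p=[]
for k in (0,5,7):
    d=np.load(f"pics/scene{k}.npz")["color"][163:198,232:272]
    p.append(cv2.resize(d,None,fx=6.6,fy=6.6,interpolation=cv2.INTER_LANCZOS4))
im=np.vstack([np.hstack(o),np.hstack(p)]);print(im.shape)
cv2.imwrite("pics/cmp7.png",np.clip(im.astype(float)*1.5,0,255).astype(np.uint8))
E
```

```text
(449, 792, 3)
```

View pics/cmp7.png

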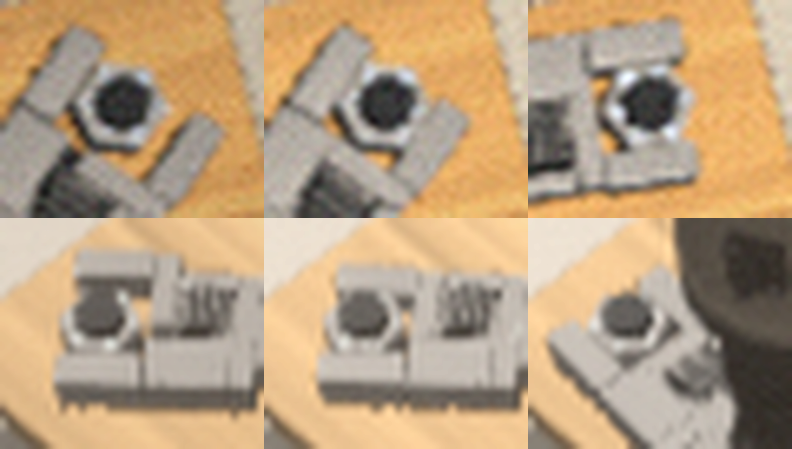

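The nut turned with the wrench: its flats are parallel to the jaws before and after, and the wrench swung 46°. Now I release and retreat.

>>> carry_out(
  steps="0 0 0 0;0 0 0 0;0 0 0 0;0 0 0 0;0 0 0.5 0;0 0 1 0;0 0 2 0;0 0 4 0;0 0 4 0;-0.5 4 2 0;-0.5 4 0 0;-0.5 4 0 0;-0.5 4 0 0;-0.5 4 0 0;-0.5 4 0 0;0 4 0 0;0 0 0 0",
  hand=5,
)

```text
time_s: 16.25
tcp_pos: [0.5499, 0.3086, 0.2155]
tcp_rot: [-0.0, 0.655, 0.756, 0.0]
wrist_force: [-0.4, -0.6, -0.2]
gripper_width: 0.0503
```

```bash
python3 look.py 8 scene top; python3 - <<'E'
import cv2,numpy as np
d=np.load("pics/top8.npz")["color"][130:240,290:440]
cv2.imwrite("pics/t8.png",np.clip(1.3*cv2.resize(d,None,fx=5,fy=5,interpolation=cv2.INTER_CUBIC).astype(float),0,255).astype(np.uint8))
E
```

```text
(no output)
```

View pics/t8.png

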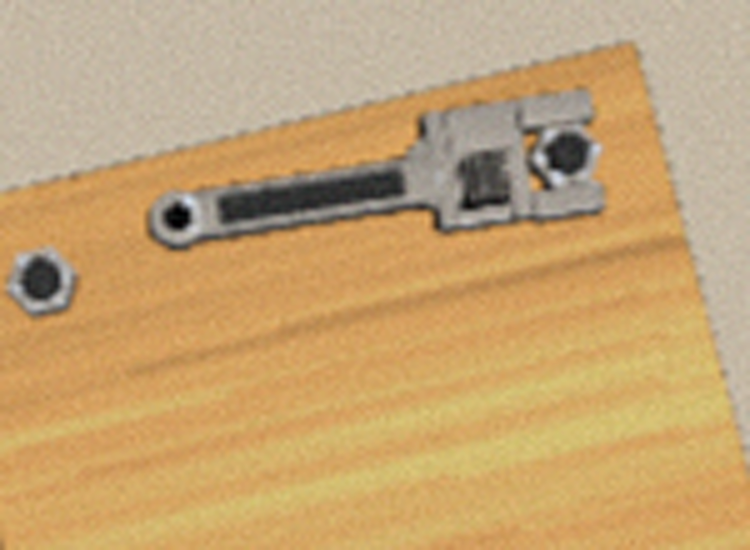

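View pics/scene8z.png

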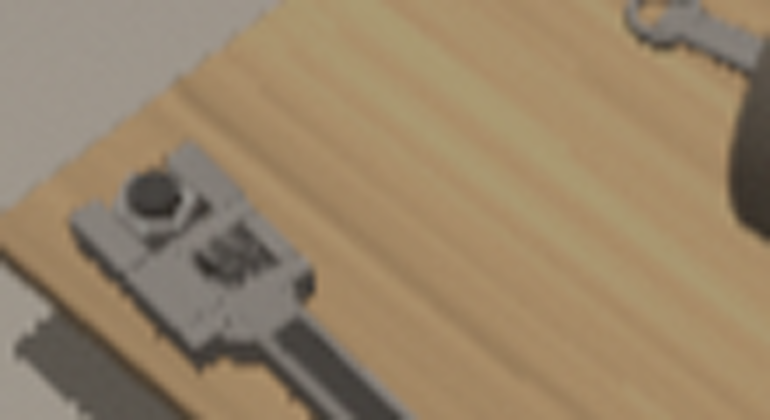

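```bash
python3 - <<'E'
from h import *
import cv2
n=t(351,139,.099); h0=t(101,495,.092); h1=ray("top",290+177.5/5-.5,130+215.5/5-.5,.092)
a=[np.degrees(np.arctan2(*(h-n)[1::-1])) for h in (h0,h1)]; print(a,a[1]-a[0])
from plant import arm
arm.job_done()
E
```

```text
[np.float64(143.16390473306032), np.float64(97.24040318256283)] -45.92350155049749
the job is handed in; nothing more can be done
```

I closed the wrench's jaws onto the nut, turned the nut about 46° clockwise, and left the wrench on it. The job was handed in at about 16 s of the 48 s allowed, with the gripper open and clear.

- **Closing the jaws:** I pressed the shut fingertips on the worm and dragged it towards the jaws in two full strokes. A third, lighter stroke stuck after about 3 mm with the jaws unchanged in the picture, so they were at the nut. The gap read about 30 mm in the picture, give or take 2 mm.
- **Turning the nut:** I gripped the handle 0.14 m from the nut and swung it in an arc.
- **Last checks:** Before and after pictures show the handle turned 45.9° and the gripper pose gave 46°. The nut's flats stayed parallel to the jaws, so it turned with the wrench. I could only read the nut's own angle to a few degrees, so slack in the jaws may leave it slightly under 46°.
- **Forces:** When the worm blocked, the fingertip force was higher than I intended: about 79 N on the second stroke and about 89 N on the third. Both are under the 120 N wrist limit, and only the fingertips were pressing.

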